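# Crucible from behind the reagent bottles

### The arm

A 6-joint arm with a two-finger parallel gripper is mounted at the origin on the work surface. World frame = base frame: x ahead of the robot, y to its left, z up, the work surface at z = 0. Lengths are in m, angles in degrees, forces in N, time in s.
With the tool pointing down it reaches from about 0.275 to 0.775 m from the base axis. Payload 14.6 kg.
Tool frame: the origin (TCP) lies midway between the tips of the shut fingers; the grasp point (between the pads) lies 19 mm behind it (r.grip_depth is the z of the grasp point in the tool frame, in m); z points along the fingers, y is the direction in which the jaws open and shut (so a half turn about z gives the same grasp; the last joint's range is limited). The gripper opens to 85 mm and grips with 20 to 120 N. Pads are 22 mm wide; open, the fingers measure 114 mm over their backs; the gripper's body (76 mm by 85 mm) begins 54 mm behind the grasp point. The pads swing forward as they close: fully open they stand 13 mm farther back than shut.
Start: joints at [57.049, 15.075, -2.767, 72.158, 0, 81.102], TCP at [0.214, 0.479, 0.231] pointing down, gripper open.
Joint ranges: [-151.79, 151.79], [-50.71, 97.33], [-67.44, 78.34], [-121.81, 120.89], [-77.56, 73.72], [-180, 180]. Speed limits (degrees/s): [108.29, 108.29, 147.25, 159.86, 180, 180].

### API

Orientations are given as [roll, pitch, yaw] about the fixed x, y, z axes, in that order (R = Rz(yaw) Ry(pitch) Rx(roll)).
In Python, from cell import r, viewer, finder gives the robot as it stands. The module is installed in compiled form; this text tells all that it offers.
- The arm moves only by the tool move_arm, never from a script. Its argument "motion" is a list of rows, each a list of 7 numbers: the shift along the tool's x, y, z in m, then the turn, a rotation vector about the tool's x, y, z in rad, then the opening, from 0 (shut) to 1 (fully open). In form: [[tx, ty, tz, wx, wy, wz, hand], ...]. A call has 1 to 12 rows; each row shifts and turns the commanded pose from where the row before left it, along the tool's axes as they then stand; what a row does not reach is not made up. A row lasts 1/10 s, in which the tool goes at most 50 mm and 8.59 degrees, less where a joint would pass 70% of its speed; a pose out of reach is approached as far as the arm can. A call with a gripper value outside its range is refused whole. The fingers move at their own pace and stop on an object; "force" is the grip in N (left out, the last holds). Time passes only in rows, so rows that do not move let the fingers close. It gives the time, the measured TCP pose, the force and the opening at its end, in the units of the state.
- r.state(): the state, without advancing time (a new reading comes with each control period).
- viewer.snapshot(name): name is "scene" or "top"; returns the picture (400x640x3 uint8, blue, green, red); there is no depth.
- viewer.camera_params(name): a dict with "fov_y" (degrees; the focal length in pixels is half the picture's height over the tangent of half this angle, whatever the lens; pixels are square), "cx", "cy" (the principal point, pixels), "xyz" and "rotation" of the camera in the world. Camera axes: x right, y up, looking along -z (the intrinsics and any distortion apply to the point x, -y, -z); pixel columns grow to the right and rows downward; lengths in m; the calibration is good to about 2 mm. A picture is of the moment at which its call begins. camera_params takes no time and is no camera call.
- r.finish_job(): hands the job in, once; it reports no verdict.
Trained networks look in the newest picture that a camera, given by its name, has taken for a name from the list of things; names that differ only in an ending like _2 or _b are one class to them, and where a whole thing is asked for, a point or a joint stands for the part that bears it (a point fixed in the world has none). Each returns a list of dicts, best first, with "p" (0 to 1); they miss things now and then, are a little off and sometimes report something else, mostly with a low value. They report only what shows in the picture. A call takes as long as a camera call. They do not tell look-alikes from the thing itself.
- finder.recognise(camera, thing): "box" ([left, top, right, bottom] in pixels, round what is visible of it).
- finder.pinpoint(camera, thing): "uv" ([column, row] in pixels: a listed point, or the origin of a listed thing).
The state is a dict: "time": time; "joint_positions": joint angles; "qd": joint speeds; "tau": joint torques, N m; "position": TCP position; "orientation": TCP orientation; "wrist_force": force on the tool from outside, world axes, zero at the start; "ft_torque": the same for the moment, N m; "finger_gap": opening from 0.0 (shut) to 1.0 (fully open).
Only numpy, scipy, OpenCV 4.12 (cv2) and the standard library are available. Lean on these libraries where they do the work, as an engineer would, in place of code of your own. Each camera call takes 0.05 s, during which the arm holds its last target. There are 200 camera calls.

### The job

The low porcelain crucible in the grey caddy is hemmed in by two bottles and a jar: first stand all three of those upright in the flat steel side tray, leaving the crucible where it is, then set the crucible upright on the middle of the balance's pan. After that put each of the three back in the caddy in its own place, where it stood at the start. Set everything down gently without tipping or dropping it, and leave the tongs, beaker and dish alone.

Things in the scene. Friction and masses are not known exactly. Their poses are not given: they have to be found in the camera images.
- crucible: white glazed porcelain crucible, open cup, 42 mm outer diameter (straight sided from 10 mm up, narrowing to 32 mm at the foot), 38 mm high, about 50 g; origin at the centre of its underside, z up. It stands in the caddy with the two bottles and the jar on three sides of it, about 62 mm from centre to centre; its fourth side is the caddy's far side
- round_bottle: slim round amber glass bottle, body 42 mm diameter and straight up to 90 mm height, then a shoulder, neck and black cap 27 mm in diameter up to 116 mm; 120 to 240 g; origin at the centre of its underside, z up. Stands in the caddy at the start
- square_bottle: square white plastic bottle, body 46 x 46 mm up to 90 mm height, above it a neck and grey cap 33 mm in diameter up to 114 mm; 120 to 250 g; origin at the centre of its underside, x and y normal to its side faces, z up. Stands in the caddy at the start, its faces within 0.2 rad of parallel to the caddy's sides
- wide_jar: wide round amber glass jar, body 56 mm diameter and straight up to 90 mm height, black lid 53 mm in diameter up to 111 mm; 160 to 340 g; origin at the centre of its underside, z up. Stands in the caddy at the start
- caddy: fixed grey plastic caddy, a shallow tray 190 mm (x) x 240 mm (y) outside, floor 4 mm thick, rim 16 mm high above the bench and 5 mm thick; origin on the bench under its centre. In its frame the crucible stands near (30, 0) mm, and of the two bottles and the jar one is near (-34, 0), one near (35, 62), one near (35, -62) mm; which is where changes
- side_tray: fixed empty flat stainless steel tray, 290 mm (x) x 140 mm (y) outside, floor 4 mm thick, rim 12 mm high above the bench and 5 mm thick; origin on the bench under its centre. The side area: room for the two bottles and the jar in a row along its x. It stands to the left or right of the caddy
- balance: fixed white top-pan balance with a round steel pan 112 mm in diameter; origin on the bench directly under the pan's centre; the pan's flat top is 65 mm above the origin. The housing, 52 mm high, reaches from -150 to +90 mm in x and +-90 mm in y; a blue strip with the display lies at its -x end, its top 60 mm above the bench. It stands on the other side of the caddy from the side tray
- tongs: bystander: loose steel crucible tongs lying flat beyond the caddy, 170 mm long along its own x, 48 mm wide, 9 mm high; origin at the middle on the bench
- beaker: bystander: empty glass beaker, 64 mm diameter, 75 mm high, beyond the caddy; origin at the centre of its underside
- dish: bystander: white porcelain bowl, 90 mm diameter, 35 mm high, beyond the caddy; origin at the centre of its underside
Not all that is in view belongs to the job. Leave any green look-alike of the round_bottle alone.

How it is judged (in metres and radians):
On the way, in this order (a step that is already met when the one before it is completed fails the run):
1. both bottles and the jar stand upright together in the side tray, the crucible still in its place in the caddy (within 25 mm) (x of round_bottle in the frame of side_tray between -0.118 and 0.118 m and y of round_bottle in the frame of side_tray between -0.05 and 0.05 m and z of each of round_bottle, square_bottle, wide_jar in the frame of side_tray below 0.012 m and angle between each of round_bottle, square_bottle, wide_jar's own z axis and vertical below 0.1 rad and x of square_bottle in the frame of side_tray between -0.118 and 0.118 m and y of square_bottle in the frame of side_tray between -0.05 and 0.05 m and x of wide_jar in the frame of side_tray between -0.118 and 0.118 m and y of wide_jar in the frame of side_tray between -0.05 and 0.05 m and distance of crucible from where it was at the start of the episode below 0.025 m), for 0.2 s.
2. the crucible stands on the middle of the balance's pan (within 15 mm) while the bottles and jar are still in the side tray (horizontal distance between crucible and balance below 0.015 m and z of crucible in the frame of balance between 0.06 and 0.071 m and angle between each of crucible, round_bottle, square_bottle, wide_jar's own z axis and vertical below 0.1 rad and x of round_bottle in the frame of side_tray between -0.118 and 0.118 m and y of round_bottle in the frame of side_tray between -0.05 and 0.05 m and z of each of round_bottle, square_bottle, wide_jar in the frame of side_tray below 0.012 m and x of square_bottle in the frame of side_tray between -0.118 and 0.118 m and y of square_bottle in the frame of side_tray between -0.05 and 0.05 m and x of wide_jar in the frame of side_tray between -0.118 and 0.118 m and y of wide_jar in the frame of side_tray between -0.05 and 0.05 m), for 0.2 s.
At the end, for the whole second after the job is handed in: The crucible stands upright on the balance's pan, its centre within 15 mm of the pan's; the round bottle, the square bottle and the wide jar each stand upright in the caddy within 15 mm of where they stood at the start; all are at rest (horizontal distance between crucible and balance below 0.015 m and z of crucible in the frame of balance between 0.06 and 0.071 m and angle between each of crucible, round_bottle, square_bottle, wide_jar's own z axis and vertical below 0.1 rad and linear speed of each of crucible, round_bottle, square_bottle, wide_jar below 0.02 m/s and distance of each of round_bottle, square_bottle, wide_jar from where it was at the start of the episode below 0.015 m); the robot touches nothing.
It fails at once if a bottle, the jar or the crucible is tipped by more than about 35 degrees (angle between any of round_bottle, square_bottle, wide_jar, crucible's own z axis and vertical above 0.6 rad).
It fails at once if a bottle, the jar or the crucible is dropped (falls freely by about 20 mm or more) ((linear speed of round_bottle above 0.6 m/s and contact force between round_bottle and the fingers below 0.01 N) or (linear speed of square_bottle above 0.6 m/s and contact force between square_bottle and the fingers below 0.01 N) or (linear speed of wide_jar above 0.6 m/s and contact force between wide_jar and the fingers below 0.01 N) or (linear speed of crucible above 0.6 m/s and contact force between crucible and the fingers below 0.01 N)).
It fails at once if the tongs, the beaker or the dish is pushed more than 20 mm from its place (distance of any of tongs, beaker, dish from where it was at the start of the episode above 0.02 m).
It also fails if it takes over 141 s, if anything falls off the work surface, if the arm or the gripper's body presses on something with over 40 N, if the wrist force passes 120 N, or if a joint passes its speed limit or range.

## Working session

There is one attempt and no reset: what is moved stays moved. The work goes in short steps, Python scripts to look and compute and a tool call to move; the robot and the scene stay as the last step left them, time stands still between calls to the robot, and variables do not carry over. Pictures are saved under pics/ and viewed, about 12 in all and at most 16, crops included, and the job is handed in when it is done.

Besides the shell and the picture viewer there is one more tool, called as name([rows], argument=value, ...), one row to a line, values as JSON. move_arm: Moves the arm, as the interface text tells. Its arguments: {"type":"object","properties":{"motion":{"type":"array"},"force":{"type":"number"}},"required":["motion"]}

```bash
mkdir -p pics
cat > h.py <<'E'
import numpy as np, cv2
from cell import r, viewer, finder
def ray(cam,uv):
    p=viewer.camera_params(cam); f=200/np.tan(np.radians(p["fov_y"])/2)
    d=np.array([(uv[0]-p["cx"])/f,-(uv[1]-p["cy"])/f,-1.])
    return np.array(p["xyz"]),np.array(p["rotation"])@d
def atz(cam,uv,z):
    o,d=ray(cam,uv); return o+d*(z-o[2])/d[2]
def proj(cam,P):
    p=viewer.camera_params(cam); f=200/np.tan(np.radians(p["fov_y"])/2)
    q=np.array(p["rotation"]).T@(np.array(P)-np.array(p["xyz"]))
    return np.array([p["cx"]-f*q[0]/q[2],p["cy"]+f*q[1]/q[2]])
E
python3 - <<'E'
from h import *
print(r.state(),r.grip_depth)
for c in("top","scene"):
    print(viewer.camera_params(c))
    im=viewer.snapshot(c);cv2.imwrite(f"pics/{c}0.png",im)
    for t in "crucible round_bottle square_bottle wide_jar caddy side_tray balance tongs beaker dish".split():
        print(c,t,[(np.round(a["uv"]),round(a["p"],2)) for a in finder.pinpoint(c,t)],[(np.round(a["box"]),round(a["p"],2)) for a in finder.recognise(c,t)])
E
```

```text
{'time': 0.0, 'joint_positions': array([ 5.70497149e+01,  1.50983261e+01, -2.80542897e+00,  7.21559294e+01,
       -1.65938890e-03,  8.11016811e+01]), 'qd': array([ 0.01726223,  0.01065827,  0.11831459,  0.02514734, -0.00205046,
       -0.01569834]), 'tau': array([-2.75300488e-03, -6.37621379e+01,  3.84566689e+01,  1.40550005e-02,
       -1.12414173e-04, -3.35948630e-05]), 'position': array([0.21383637, 0.47917937, 0.23081901]), 'orientation': array([-1.79940777e+02, -7.59266755e-03,  1.55948031e+02]), 'wrist_force': array([ 0.1827918 ,  0.53320665, -0.17937328]), 'ft_torque': array([-0.01701596, -0.03866696, -0.0190037 ]), 'finger_gap': 0.997510557051742} -0.0187
{'fov_y': 56.982096005181184, 'cx': 327.3171439494179, 'cy': 204.3098259715687, 'xyz': array([0.40405773, 0.0009169 , 0.82797881]), 'rotation': array([ 11.40503958,   1.42294862, -90.02722407])}
top crucible [(array([338., 197.]), 0.69)] [(array([330., 184., 348., 208.]), 0.82)]
top round_bottle [(array([368., 205.]), 0.94), (array([363., 301.]), 0.9), (array([416., 297.]), 0.67), (array([318., 288.]), 0.65), (array([330., 
[... 1659 characters left out ...]
[310., 218.]), 0.34)] [(array([327., 159., 355., 215.]), 0.92), (array([295., 106., 396., 168.]), 0.38)]
scene wide_jar [(array([295., 206.]), 0.96)] [(array([283., 159., 310., 211.]), 0.86)]
scene caddy [(array([310., 214.]), 0.92)] [(array([240., 173., 376., 260.]), 0.64)]
scene side_tray [(array([195., 308.]), 0.72)] [(array([ 95., 257., 290., 372.]), 0.89), (array([381., 224., 433., 274.]), 0.4)]
scene balance [(array([354., 145.]), 0.6)] [(array([292., 106., 398., 168.]), 0.86)]
scene tongs [(array([407., 244.]), 0.89)] [(array([381., 224., 431., 278.]), 0.96)]
scene beaker [(array([432., 203.]), 0.71)] []
scene dish [(array([352., 304.]), 0.9)] [(array([327., 272., 382., 314.]), 0.82)]
```

```bash
sed -i 's/np.array(p\["rotation"\])/rot(p["rotation"])/' h.py
cat >> h.py <<'E'
from scipy.spatial.transform import Rotation as Ro
def rot(e): return Ro.from_euler("xyz",e,degrees=True).as_matrix()
E
python3 - <<'E'
from h import *
T=cv2.imread("pics/top0.png");S=cv2.imread("pics/scene0.png")
cv2.imwrite("pics/t1.png",cv2.resize(T[80:330,110:560],None,fx=1.75,fy=1.75,interpolation=2))
cv2.imwrite("pics/s1.png",cv2.resize(S[90:390,80:460],None,fx=2,fy=2,interpolation=2))
for n,uv,z in [("cruc",(338,197),.004),("round",(368,205),.004),("sq",(312,196),.004),("jar",(337,226),.004),("caddy",(336,212),0),("tray",(485,218),0),("bal",(194,246),0),("tongs",(329,119),0),("beaker",(264,127),0),("dish",(411,128),0)]:
    print(n,atz("top",uv,z).round(3))
for n,uv,z in [("cruc",(319,220),.004),("round",(300,232),.004),("sq",(341,210),.004),("jar",(295,206),.004),("caddy",(310,214),0),("tray",(195,308),0),("bal",(354,145),0),("tongs",(407,244),0),("beaker",(432,203),0),("dish",(352,304),0)]:
    print(n,atz("scene",uv,z).round(3))
E
```

```text
cruc [ 0.587 -0.003  0.004]
round [ 0.568 -0.071  0.004]
sq [0.59  0.056 0.004]
jar [ 0.52  -0.     0.004]
caddy [0.553 0.002 0.   ]
tray [ 0.538 -0.334  0.   ]
bal [0.477 0.323 0.   ]
tongs [0.78  0.017 0.   ]
beaker [0.762 0.174 0.   ]
dish [ 0.755 -0.178  0.   ]
cruc [ 0.581 -0.016  0.004]
round [ 0.569 -0.071  0.004]
sq [0.602 0.042 0.004]
jar [ 0.509 -0.002  0.004]
caddy [ 0.55  -0.004  0.   ]
tray [ 0.531 -0.333  0.   ]
bal [0.48  0.332 0.   ]
tongs [0.768 0.02  0.   ]
beaker [0.761 0.186 0.   ]
dish [ 0.749 -0.179  0.   ]
```

View pics/t1.png

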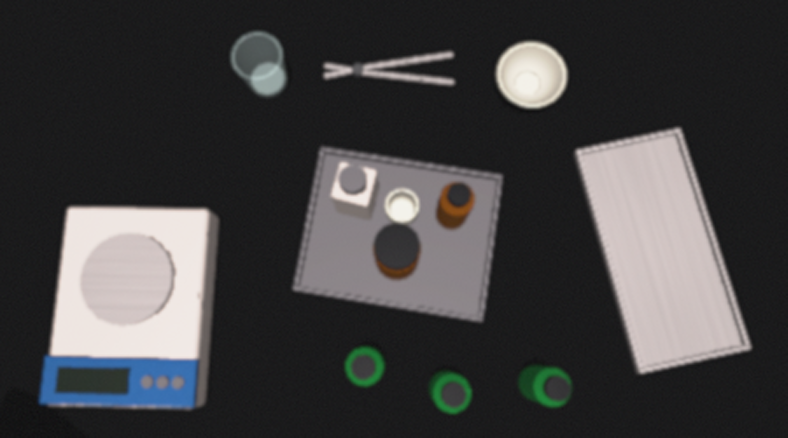

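View pics/s1.png

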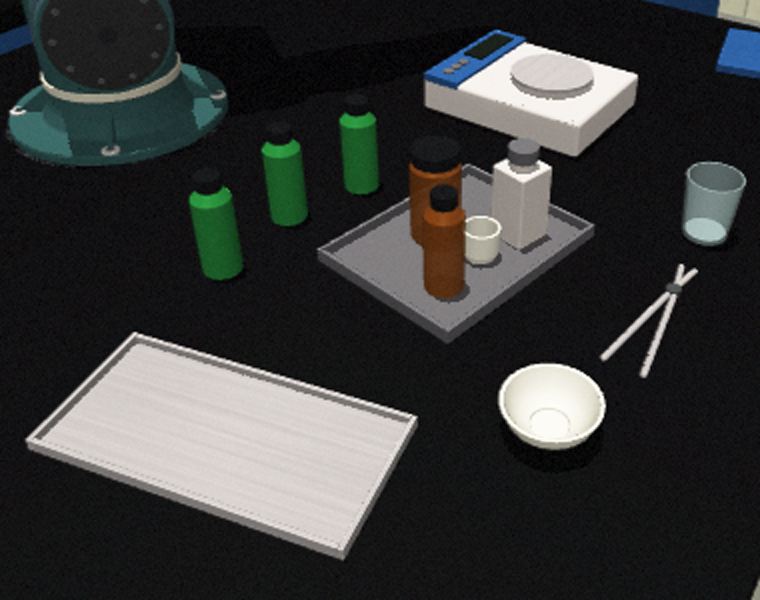

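Run:
```python
from h import *
def t(p): return (110+p[0]/1.75,80+p[1]/1.75)
def s(p): return (80+p[0]/2,90+p[1]/2)
cad=[(321,148),(503,173),(483,321),(293,290)]; tr=[(575,151),(682,128),(750,350),(638,373)]
cs=[(469,165),(594,228),(448,341),(319,251)]; ts=[(136,334),(416,418),(344,556),(28,440)]
def rep(n,cam,f,pts,z):
    P=np.array([atz(cam,f(p),z)[:2] for p in pts]); 
    print(n,cam,P.round(3).tolist(),"c",P.mean(0).round(4),"sides",np.linalg.norm(P-np.roll(P,-1,0),axis=1).round(3))
rep("cad","top",t,cad,.016);rep("tray","top",t,tr,.012);rep("cad","scene",s,cs,.016);rep("tray","scene",s,ts,.012)
for n,p,z in [("sq cap",(353,180),.114),("jar lid",(397,246),.111),("rnd cap",(459,194),.116),("cruc rim",(402,205),.042),("pan",(127,278),.065)]: print(n,"top",atz("top",t(p),z).round(4))
for n,p,z in [("sq cap",(524,150),.114),("jar lid",(436,150),.111),("rnd cap",(444,194),.116),("cruc rim",(481,227),.042),("pan",(552,75),.065)]: print(n,"scene",atz("scene",s(p),z).round(4))
S=cv2.imread("pics/scene0.png");T=cv2.imread("pics/top0.png")
a=cv2.resize(S[150:260,235:380],None,fx=5.5,fy=5.5,interpolation=2);cv2.imwrite("pics/s2.png",a[:600,:800])
a=cv2.resize(T[160:270,270:405],None,fx=5.4,fy=5.4,interpolation=2);cv2.imwrite("pics/t2.png",a[:600,:800])
```

```text
cad top [[0.662, 0.099], [0.626, -0.138], [0.436, -0.106], [0.475, 0.131]] c [ 0.5499 -0.0036] sides [0.24  0.192 0.241 0.189]
tray top [[0.656, -0.234], [0.686, -0.375], [0.401, -0.431], [0.374, -0.293]] c [ 0.5293 -0.3332] sides [0.144 0.291 0.141 0.289]
cad scene [[0.48, 0.125], [0.665, 0.091], [0.63, -0.149], [0.441, -0.109]] c [ 0.554  -0.0102] sides [0.188 0.242 0.194 0.237]
tray scene [[0.378, -0.298], [0.657, -0.239], [0.689, -0.375], [0.405, -0.432]] c [ 0.5322 -0.3361] sides [0.285 0.14  0.29  0.137]
sq cap top [0.5921 0.0498 0.114 ]
jar lid top [ 5.16e-01 -1.00e-04  1.11e-01]
rnd cap top [ 0.5744 -0.0705  0.116 ]
cruc rim top [ 0.5785 -0.0067  0.042 ]
pan top [0.4859 0.323  0.065 ]
sq cap scene [0.5949 0.0476 0.114 ]
jar lid scene [0.5162 0.0007 0.111 ]
rnd cap scene [ 0.5731 -0.0698  0.116 ]
cruc rim scene [ 0.5786 -0.0078  0.042 ]
pan scene [0.4922 0.3114 0.065 ]
```

View pics/s2.png

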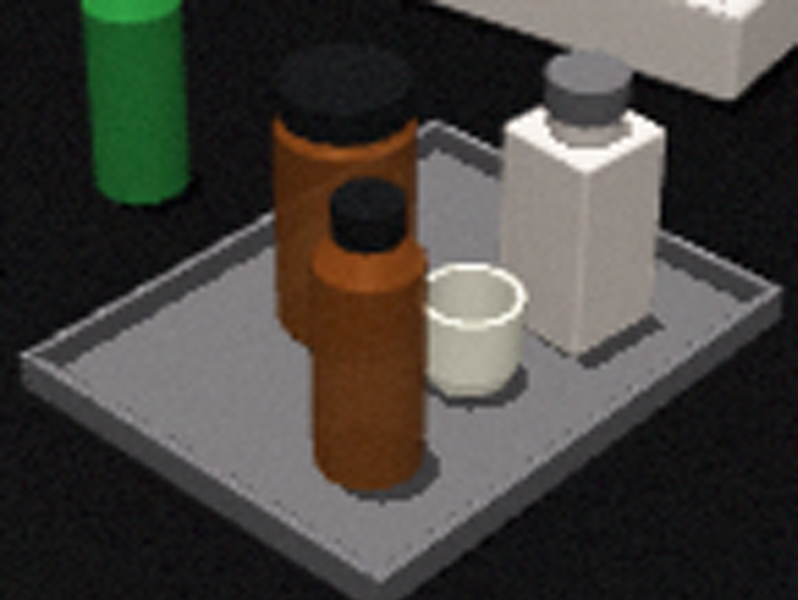

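View pics/t2.png

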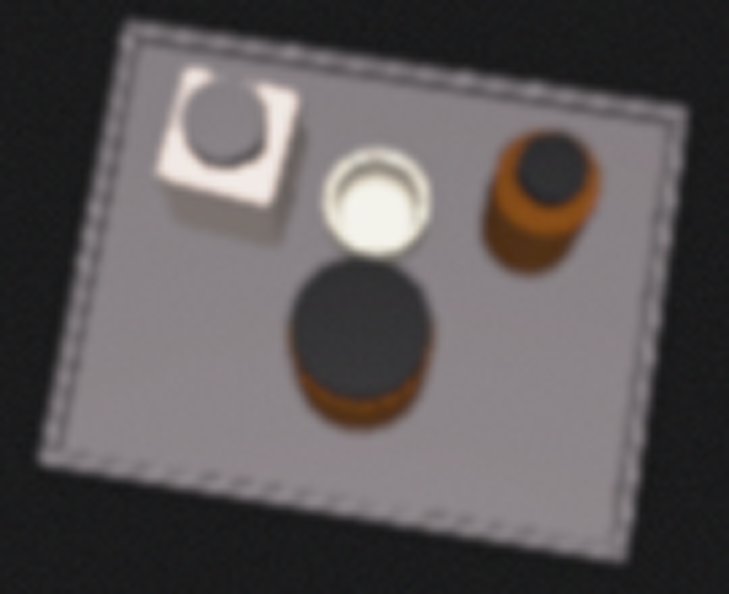

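```bash
cat >> h.py <<'E'
def to(x,y,z,yaw=None):
    s=r.state(); p=s["position"]; R=rot(s["orientation"]); y0=s["orientation"][2]
    w=0 if yaw is None else (yaw-y0+180)%360-180
    R2=rot([180,0,y0 if yaw is None else yaw])
    d=np.array([x,y,z])-p
    print("pose",p.round(4),s["orientation"].round(1),"gap",round(s["finger_gap"],3),"| wz",round(-np.radians(w),3),"then shift",(R2.T@d).round(4),"before-rot",(R.T@d).round(4))
E
python3 -c "
from h import *
to(.574,-.07,.2,171.5)"
```

```text
pose [0.214  0.4794 0.2313] [-180.    -0.   155.9] gap 0.999 | wz -0.272 then shift [-0.4373 -0.4902  0.0313] before-rot [-0.5527 -0.3549  0.0313]
```

move_arm([
  [0,0,0,0,0,-0.136,1],
  [0,0,0,0,0,-0.136,1],
  [-0.027,-0.031,0,0,0,0,1],
  [-0.027,-0.031,0,0,0,0,1],
  [-0.027,-0.031,0,0,0,0,1],
  [-0.027,-0.031,0,0,0,0,1],
  [-0.027,-0.031,0,0,0,0,1],
  [-0.027,-0.031,0,0,0,0,1],
  [-0.027,-0.031,0,0,0,0,1],
  [-0.027,-0.031,0,0,0,0,1],
  [-0.027,-0.031,0,0,0,0,1],
  [-0.027,-0.031,0,0,0,0,1],
], force=40)

```text
time: 3.3
position: [0.4361, 0.1314, 0.2315]
orientation: [180.0, 0.0, 171.5]
wrist_force: [-0.0, 0.4, -0.8]
finger_gap: 0.998
```

```bash
python3 -c "
from h import *
to(.574,-.07,.2,171.5)"
```

```text
pose [0.4361 0.1314 0.2315] [180.    0.  171.5] gap 0.998 | wz 0.0 then shift [-0.1662 -0.1788  0.0315] before-rot [-0.1661 -0.1789  0.0315]
```

move_arm([
  [-0.0277,-0.0298,0.005,0,0,0,1],
  [-0.0277,-0.0298,0.005,0,0,0,1],
  [-0.0277,-0.0298,0.005,0,0,0,1],
  [-0.0277,-0.0298,0.005,0,0,0,1],
  [-0.0277,-0.0298,0.005,0,0,0,1],
  [-0.0277,-0.0298,0.005,0,0,0,1],
  [0,0,0,0,0,0,1],
])

```text
time: 4.0
position: [0.5753, -0.0719, 0.1998]
orientation: [-180.0, -0.0, 171.3]
wrist_force: [-1.1, 0.9, 0.1]
finger_gap: 0.997
```

Run:
```python
from h import *
to(.574,-.07,.056)
S=viewer.snapshot("scene");T=viewer.snapshot("top")
a=cv2.resize(S[100:250,220:400],None,fx=3,fy=3,interpolation=2);b=cv2.resize(T[110:260,270:410],None,fx=3,fy=3,interpolation=2)
i=np.hstack([a[:450,:420],b[:450,:380]]);cv2.imwrite("pics/g1.png",i);print(i.shape)
```

```text
pose [ 0.5753 -0.0719  0.1998] [-180.    -0.   171.3] gap 0.997 | wz -0.0 then shift [0.0015 0.0017 0.1438] before-rot [0.0014 0.0017 0.1438]
(450, 800, 3)
```

View pics/g1.png

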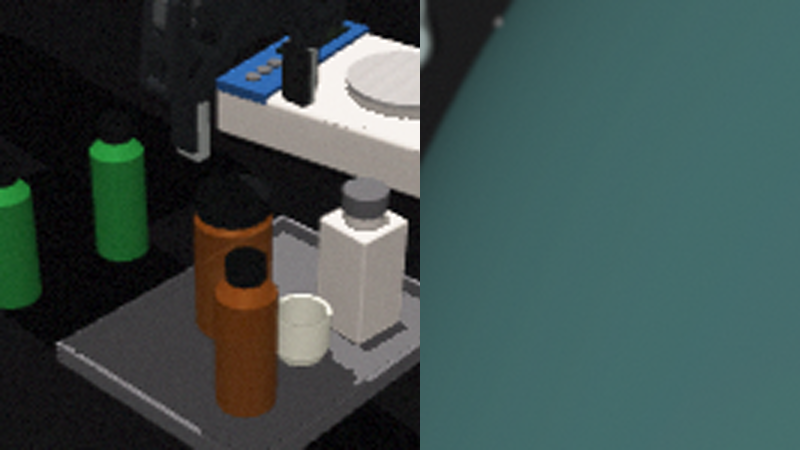

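move_arm([
  [0.0007,0.0008,0.03,0,0,0,1],
  [0.0007,0.0008,0.03,0,0,0,1],
  [0,0,0.03,0,0,0,1],
  [0,0,0.03,0,0,0,1],
  [0,0,0.024,0,0,0,1],
  [0,0,0,0,0,0,1],
  [0,0,0,0,0,0,0.3],
  [0,0,0,0,0,0,0.2],
  [0,0,0,0,0,0,0.2],
  [0,0,0,0,0,0,0.2],
  [0,0,0,0,0,0,0.2],
], force=40)

```text
time: 5.2
position: [0.5732, -0.0669, 0.0588]
orientation: [-180.0, 0.1, 171.5]
wrist_force: [-0.3, -2.2, 7.8]
finger_gap: 0.483
```

move_arm([
  [0,0,-0.003,0,0,0,0.2],
  [0,0,-0.007,0,0,0,0.2],
  [0,0,-0.015,0,0,0,0.2],
  [0,0,-0.025,0,0,0,0.2],
  [0,0,-0.025,0,0,0,0.2],
  [0,0,-0.005,0,0,0,0.2],
  [0,0,0,0,0,0,0.2],
])

```text
time: 5.9
position: [0.5727, -0.0666, 0.1379]
orientation: [-180.0, 0.1, 171.5]
wrist_force: [-0.1, 0.7, -1.9]
finger_gap: 0.49
```

Run:
```python
from h import *
print(r.state()["wrist_force"])
to(.614,-.318,.136,191.5)
S=viewer.snapshot("scene")
print([(np.round(a["uv"]),round(a["p"],2)) for a in finder.pinpoint("scene","round_bottle")],proj("scene",[.5744,-.07,.084]))
cv2.imwrite("pics/g2.png",cv2.resize(S[100:250,220:400],None,fx=3,fy=3,interpolation=2))
```

```text
[-0.12588948  0.69344623 -1.94385759]
pose [ 0.5727 -0.0666  0.1379] [-1.800e+02  1.000e-01  1.715e+02] gap 0.49 | wz -0.348 then shift [ 0.0096 -0.2546  0.0019] before-rot [-0.0779 -0.2426  0.0021]
[(array([303., 202.]), 0.85), (array([191., 224.]), 0.75), (array([259., 179.]), 0.68)] [302.50025506 200.88517835]
```

View pics/g2.png

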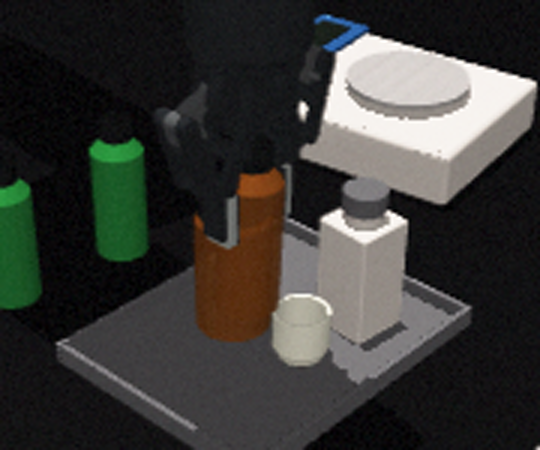

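move_arm([
  [0,0,0,0,0,-0.116,0.2],
  [0,0,0,0,0,-0.116,0.2],
  [0,0,0,0,0,-0.116,0.2],
  [0.001,-0.014,0,0,0,0,0.2],
  [0.001,-0.03,0,0,0,0,0.2],
  [0.001,-0.03,0,0,0,0,0.2],
  [0.001,-0.033,0,0,0,0,0.2],
  [0.001,-0.033,0,0,0,0,0.2],
  [0.001,-0.033,0,0,0,0,0.2],
  [0.001,-0.033,0,0,0,0,0.2],
  [0.001,-0.03,0,0,0,0,0.2],
  [0.001,-0.018,0,0,0,0,0.2],
])

```text
time: 7.2
position: [0.6135, -0.3202, 0.1358]
orientation: [180.0, -0.1, -168.8]
wrist_force: [-1.1, 1.5, -1.7]
finger_gap: 0.489
```

move_arm([
  [0,0,0.02,0,0,0,0.2],
  [0,0,0.025,0,0,0,0.2],
  [0,0,0.02,0,0,0,0.2],
  [0,0,0.007,0,0,0,0.2],
  [0,0,0.003,0,0,0,0.2],
  [0,0,0.002,0,0,0,0.2],
  [0,0,0,0,0,0,0.2],
])

```text
time: 7.9
position: [0.6143, -0.3175, 0.0609]
orientation: [-180.0, 0.0, -168.6]
wrist_force: [-1.0, -0.2, -1.7]
finger_gap: 0.488
```

move_arm([
  [0,0,0.0015,0,0,0,0.2],
  [0,0,0,0,0,0,0.2],
])

```text
time: 8.1
position: [0.6142, -0.3173, 0.0591]
orientation: [-180.0, 0.0, -168.5]
wrist_force: [-1.1, -0.4, -1.2]
finger_gap: 0.49
```

Nearly touching; lower one more millimetre, release and rise.

move_arm([
  [0,0,0.001,0,0,0,0.2],
  [0,0,0,0,0,0,0.2],
  [0,0,0,0,0,0,0.6],
  [0,0,0,0,0,0,0.8],
  [0,0,0,0,0,0,1],
  [0,0,0,0,0,0,1],
  [0,0,-0.03,0,0,0,1],
  [0,0,-0.04,0,0,0,1],
  [0,0,-0.04,0,0,0,1],
  [0,0,-0.01,0,0,0,1],
  [0,0,0,0,0,0,1],
])

```text
time: 9.2
position: [0.6146, -0.3176, 0.1793]
orientation: [-179.9, 0.1, -168.5]
wrist_force: [-0.3, 0.2, -1.6]
finger_gap: 0.999
```

Run:
```python
from h import *
to(.593,.049,.18,167.5)
S=viewer.snapshot("scene")
print([(np.round(a["uv"]),round(a["p"],2)) for a in finder.pinpoint("scene","round_bottle")],proj("scene",[.614,-.318,.004]))
```

```text
pose [ 0.6146 -0.3176  0.1793] [-1.799e+02  1.000e-01 -1.685e+02] gap 0.999 | wz 0.418 then shift [ 0.1005  0.3532 -0.0007] before-rot [-0.0517  0.3636 -0.0014]
[(array([259., 179.]), 0.98), (array([239., 324.]), 0.8), (array([190., 226.]), 0.71), (array([410., 249.]), 0.67), (array([222., 193.]), 0.46)] [238.47579846 322.27671628]
```

move_arm([
  [0,0,0,0,0,0.139,1],
  [0,0,0,0,0,0.139,1],
  [0,0,0,0,0,0.14,1],
  [0.0112,0.0392,0,0,0,0,1],
  [0.0112,0.0392,0,0,0,0,1],
  [0.0112,0.0392,0,0,0,0,1],
  [0.0112,0.0392,0,0,0,0,1],
  [0.0112,0.0392,0,0,0,0,1],
  [0.0112,0.0392,0,0,0,0,1],
  [0.0112,0.0392,0,0,0,0,1],
  [0.0112,0.0392,0,0,0,0,1],
  [0.0112,0.0392,0,0,0,0,1],
])

```text
time: 10.5
position: [0.5906, 0.0507, 0.176]
orientation: [-180.0, -0.2, 167.5]
wrist_force: [-0.1, -0.5, -0.2]
finger_gap: 0.997
```

move_arm([
  [0,0,0,0,0,0,1],
])

```text
time: 10.6
position: [0.5903, 0.0531, 0.1761]
orientation: [180.0, -0.2, 167.8]
wrist_force: [-0.9, -1.6, 0.4]
finger_gap: 1.0
```

Run:
```python
from h import *
to(.593,.049,.056,167.5)
```

```text
pose [0.5903 0.0531 0.1761] [180.   -0.2 167.8] gap 1.0 | wz 0.004 then shift [-0.0035 -0.0035  0.1201] before-rot [-0.0039 -0.0035  0.1201]
```

move_arm([
  [-0.0018,-0.0018,0.025,0,0,0,1],
  [-0.0018,-0.0018,0.03,0,0,0,1],
  [0,0,0.03,0,0,0,1],
  [0,0,0.025,0,0,0,1],
  [0,0,0.01,0,0,0,1],
  [0,0,0,0,0,0,1],
  [0,0,0,0,0,0,0.6],
  [0,0,0,0,0,0,0.5],
  [0,0,0,0,0,0,0.3],
  [0,0,0,0,0,0,0.3],
  [0,0,0,0,0,0,0.3],
])

```text
time: 11.7
position: [0.5952, 0.0448, 0.0589]
orientation: [180.0, 0.1, 167.5]
wrist_force: [-0.6, 1.5, 7.4]
finger_gap: 0.542
```

move_arm([
  [0,0,-0.003,0,0,0,0.3],
  [0,0,-0.007,0,0,0,0.3],
  [0,0,-0.015,0,0,0,0.3],
  [0,0,-0.025,0,0,0,0.3],
  [0,0,-0.025,0,0,0,0.3],
  [0,0,-0.005,0,0,0,0.3],
  [0,0,0,0,0,-0.105,0.3],
  [0,0,0,0,0,-0.105,0.3],
  [0,0,0,0,0,-0.105,0.3],
  [0,0,0,0,0,-0.104,0.3],
  [0,0,0,0,0,0,0.3],
])

```text
time: 12.8
position: [0.5942, 0.0447, 0.1371]
orientation: [180.0, -0.1, -168.4]
wrist_force: [1.0, 0.3, -1.7]
finger_gap: 0.538
```

Run:
```python
from h import *
to(.531,-.335,.136,191.5)
```

```text
pose [0.5942 0.0447 0.1371] [ 1.800e+02 -1.000e-01 -1.684e+02] gap 0.538 | wz 0.002 then shift [ 0.1376 -0.3595  0.0011] before-rot [ 0.1384 -0.3592  0.0012]
```

move_arm([
  [0.006,-0.015,0,0,0,0,0.3],
  [0.0125,-0.033,0,0,0,0,0.3],
  [0.0135,-0.035,0,0,0,0,0.3],
  [0.0135,-0.035,0,0,0,0,0.3],
  [0.0135,-0.035,0,0,0,0,0.3],
  [0.0135,-0.035,0,0,0,0,0.3],
  [0.0135,-0.035,0,0,0,0,0.3],
  [0.0135,-0.035,0,0,0,0,0.3],
  [0.0135,-0.035,0,0,0,0,0.3],
  [0.0135,-0.035,0,0,0,0,0.3],
  [0.0085,-0.022,0,0,0,0,0.3],
  [0.002,-0.009,0,0,0,0,0.3],
])

```text
time: 14.0
position: [0.5307, -0.3372, 0.1374]
orientation: [-180.0, -0.0, -168.8]
wrist_force: [-0.3, 0.6, -2.0]
finger_gap: 0.542
```

move_arm([
  [0,0,0.02,0,0,0,0.3],
  [0,0,0.025,0,0,0,0.3],
  [0,0,0.02,0,0,0,0.3],
  [0,0,0.006,0,0,0,0.3],
  [0,0,0.004,0,0,0,0.3],
  [0,0,0.002,0,0,0,0.3],
  [0,0,0,0,0,0,0.3],
])

```text
time: 14.7
position: [0.5323, -0.3345, 0.0614]
orientation: [-180.0, 0.0, -168.5]
wrist_force: [0.6, -0.2, -1.7]
finger_gap: 0.542
```

move_arm([
  [0,0,0.0015,0,0,0,0.3],
  [0,0,0.0015,0,0,0,0.3],
  [0,0,0,0,0,0,0.3],
])

```text
time: 15.0
position: [0.5324, -0.3346, 0.0583]
orientation: [-180.0, 0.0, -168.5]
wrist_force: [0.8, 0.4, 2.3]
finger_gap: 0.538
```

move_arm([
  [0,0,0,0,0,0,0.6],
  [0,0,0,0,0,0,0.8],
  [0,0,0,0,0,0,1],
  [0,0,0,0,0,0,1],
  [0,0,-0.03,0,0,0,1],
  [0,0,-0.04,0,0,0,1],
  [0,0,-0.04,0,0,0,1],
  [0,0,-0.01,0,0,0,1],
  [0,0,0,0,0,0.116,1],
  [0,0,0,0,0,0.116,1],
  [0,0,0,0,0,0.117,1],
  [0,0,0,0,0,0,1],
])

```text
time: 16.2
position: [0.5319, -0.3343, 0.1773]
orientation: [180.0, -0.0, 171.4]
wrist_force: [-1.0, 1.1, 0.8]
finger_gap: 0.997
```

Run:
```python
from h import *
to(.516,0,.18,171.5)
S=viewer.snapshot("scene");cv2.imwrite("pics/g3.png",S[100:390,60:440])
for t in("round_bottle","square_bottle","wide_jar","crucible"):print(t,[(np.round(a["uv"]),round(a["p"],2)) for a in finder.pinpoint("scene",t)])
print(proj("scene",[.531,-.335,.004]))
```

```text
pose [ 0.5319 -0.3343  0.1773] [180.   -0.  171.4] gap 0.997 | wz -0.001 then shift [ 0.0652  0.3283 -0.0027] before-rot [ 0.0656  0.3282 -0.0026]
round_bottle [(array([192., 223.]), 0.94), (array([240., 324.]), 0.92), (array([222., 196.]), 0.68)]
square_bottle [(array([193., 305.]), 0.83)]
wide_jar [(array([296., 206.]), 0.94)]
crucible [(array([320., 219.]), 0.74), (array([430., 206.]), 0.4), (array([200., 304.]), 0.37)]
[193.75139607 307.44719246]
```

View pics/g3.png

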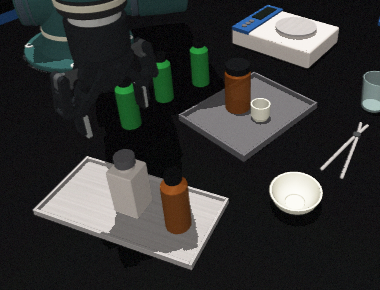

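move_arm([
  [0.003,0.016,0,0,0,0,1],
  [0.0065,0.033,0,0,0,0,1],
  [0.0075,0.038,0,0,0,0,1],
  [0.0075,0.038,0,0,0,0,1],
  [0.0075,0.038,0,0,0,0,1],
  [0.0075,0.038,0,0,0,0,1],
  [0.0075,0.038,0,0,0,0,1],
  [0.0075,0.038,0,0,0,0,1],
  [0.0065,0.033,0,0,0,0,1],
  [0.003,0.014,0,0,0,0,1],
  [0.001,0.004,0,0,0,0,1],
  [0,0,0,0,0,0,1],
])

```text
time: 17.65
position: [0.516, -0.0004, 0.1778]
orientation: [-180.0, 0.0, 171.6]
wrist_force: [-1.0, 0.2, 0.5]
finger_gap: 1.0
```

Run:
```python
from h import *
to(.516,0,.056,171.5)
```

```text
pose [ 5.160e-01 -4.000e-04  1.778e-01] [-180.     0.   171.6] gap 1.0 | wz 0.001 then shift [1.000e-04 4.000e-04 1.218e-01] before-rot [1.000e-04 4.000e-04 1.218e-01]
```

move_arm([
  [0,0,0.025,0,0,0,1],
  [0,0,0.03,0,0,0,1],
  [0,0,0.03,0,0,0,1],
  [0,0,0.025,0,0,0,1],
  [0,0,0.011,0,0,0,1],
  [0,0,0,0,0,0,1],
  [0,0,0,0,0,0,0.75],
  [0,0,0,0,0,0,0.6],
  [0,0,0,0,0,0,0.4],
  [0,0,0,0,0,0,0.4],
  [0,0,0,0,0,0,0.4],
])

```text
time: 18.75
position: [0.5169, -0.0007, 0.0583]
orientation: [-180.0, 0.1, 171.5]
wrist_force: [-1.5, -1.4, 7.7]
finger_gap: 0.646
```

move_arm([
  [0,0,-0.003,0,0,0,0.4],
  [0,0,-0.007,0,0,0,0.4],
  [0,0,-0.015,0,0,0,0.4],
  [0,0,-0.025,0,0,0,0.4],
  [0,0,-0.02,0,0,0,0.4],
  [0,0,-0.005,0,0,0,0.4],
  [0,0,0,0,0,-0.087,0.4],
  [0,0,0,0,0,-0.087,0.4],
  [0,0,0,0,0,-0.087,0.4],
  [0,0,0,0,0,-0.087,0.4],
  [0,0,0,0,0,0,0.4],
])

```text
time: 19.85
position: [0.5158, -0.0003, 0.1314]
orientation: [180.0, -0.0, -168.4]
wrist_force: [-0.3, 0.0, -2.7]
finger_gap: 0.644
```

Run:
```python
from h import *
to(.448,-.352,.131,191.5)
```

```text
pose [ 5.158e-01 -3.000e-04  1.314e-01] [ 180.    -0.  -168.4] gap 0.644 | wz 0.001 then shift [ 0.1365 -0.3311  0.0004] before-rot [ 0.1368 -0.3309  0.0004]
```

move_arm([
  [0.006,-0.015,0,0,0,0,0.4],
  [0.0125,-0.03,0,0,0,0,0.4],
  [0.014,-0.034,0,0,0,0,0.4],
  [0.014,-0.034,0,0,0,0,0.4],
  [0.014,-0.034,0,0,0,0,0.4],
  [0.014,-0.034,0,0,0,0,0.4],
  [0.014,-0.034,0,0,0,0,0.4],
  [0.014,-0.034,0,0,0,0,0.4],
  [0.014,-0.034,0,0,0,0,0.4],
  [0.012,-0.029,0,0,0,0,0.4],
  [0.006,-0.014,0,0,0,0,0.4],
  [0.002,-0.005,0,0,0,0,0.4],
])

```text
time: 21.05
position: [0.4477, -0.3529, 0.1313]
orientation: [180.0, -0.0, -168.7]
wrist_force: [0.2, -0.3, -1.6]
finger_gap: 0.642
```

move_arm([
  [0,0,0.02,0,0,0,0.4],
  [0,0,0.025,0,0,0,0.4],
  [0,0,0.015,0,0,0,0.4],
  [0,0,0.006,0,0,0,0.4],
  [0,0,0.003,0,0,0,0.4],
  [0,0,0.0015,0,0,0,0.4],
  [0,0,0,0,0,0,0.4],
])

```text
time: 21.75
position: [0.4484, -0.352, 0.0618]
orientation: [-180.0, 0.0, -168.5]
wrist_force: [-0.1, 0.6, -2.9]
finger_gap: 0.646
```

move_arm([
  [0,0,0.0015,0,0,0,0.4],
  [0,0,0.0015,0,0,0,0.4],
  [0,0,0,0,0,0,0.4],
])

```text
time: 22.05
position: [0.4481, -0.3521, 0.0584]
orientation: [-180.0, 0.0, -168.5]
wrist_force: [-0.4, -0.0, -3.4]
finger_gap: 0.644
```

move_arm([
  [0,0,0.001,0,0,0,0.4],
  [0,0,0.001,0,0,0,0.4],
  [0,0,0,0,0,0,0.4],
])

```text
time: 22.35
position: [0.4482, -0.3521, 0.0582]
orientation: [-179.9, 0.0, -168.5]
wrist_force: [-6.6, 5.6, 27.4]
finger_gap: 0.647
```

move_arm([
  [0,0,-0.001,0,0,0,0.4],
  [0,0,0,0,0,0,0.8],
  [0,0,0,0,0,0,1],
  [0,0,0,0,0,0,1],
  [0,0,0,0,0,0,1],
  [0,0,-0.03,0,0,0,1],
  [0,0,-0.04,0,0,0,1],
  [0,0,-0.04,0,0,0,1],
  [0,0,-0.01,0,0,0,1],
  [0,0,0,0,0,0.116,1],
  [0,0,0,0,0,0.116,1],
  [0,0,0,0,0,0.117,1],
])

```text
time: 23.55
position: [0.448, -0.3519, 0.1768]
orientation: [180.0, -0.0, 171.2]
wrist_force: [-0.2, 0.9, -0.3]
finger_gap: 1.002
```

Run:
```python
from h import *
to(.5785,-.007,.16,171.5)
S=viewer.snapshot("scene");T=viewer.snapshot("top");cv2.imwrite("pics/s3.png",S);cv2.imwrite("pics/t3.png",T)
for c in("scene","top"):
  for t,z in(("round_bottle",.004),("square_bottle",.004),("wide_jar",.004),("crucible",.004),("balance",0)):print(c,t,[(np.round(a["uv"]),atz(c,a["uv"],z).round(3)[:2],round(a["p"],2)) for a in finder.pinpoint(c,t)][:3])
a=cv2.resize(S[100:250,250:410],None,fx=2.5,fy=2.5,interpolation=2)
b=cv2.resize(T[180:330,125:245],None,fx=3.3,fy=3.3,interpolation=2)
c=cv2.resize(S[250:390,90:300],None,fx=1.9,fy=1.9,interpolation=2)
i=np.zeros((600,800,3),np.uint8);i[:375,:400]=a[:375,:400];i[:495,400:796]=b;i[375:600,:399]=c[:225,:399];cv2.imwrite("pics/g4.png",i)
```

```text
pose [ 0.448  -0.3519  0.1768] [180.   -0.  171.2] gap 1.002 | wz -0.005 then shift [-0.0781  0.3603  0.0168] before-rot [-0.0762  0.3607  0.0169]
scene round_bottle [(array([258., 181.]), array([0.377, 0.033]), 0.96), (array([190., 225.]), array([ 0.366, -0.179]), 0.87), (array([221., 196.]), array([ 0.346, -0.062]), 0.72)]
scene square_bottle [(array([193., 306.]), array([ 0.528, -0.334]), 0.91), (array([431., 206.]), array([0.765, 0.166]), 0.63)]
scene wide_jar [(array([150., 293.]), array([ 0.445, -0.353]), 0.83)]
scene crucible [(array([317., 220.]), array([ 0.577, -0.018]), 0.87)]
scene balance [(array([357., 147.]), array([0.493, 0.325]), 0.91)]
top round_bottle [(array([476., 184.]), array([ 0.615, -0.317]), 0.96), (array([417., 296.]), array([ 0.366, -0.172]), 0.86), (array([363., 303.]), array([ 0.352, -0.056]), 0.63)]
top square_bottle [(array([484., 220.]), array([ 0.532, -0.331]), 0.72), (array([338., 198.]), array([ 0.584, -0.003]), 0.25)]
top wide_jar [(array([499., 258.]), array([ 0.447, -0.356]), 0.97)]
top crucible [(array([338., 197.]), array([ 0.588, -0.004]), 0.67)]
top balance [(array([192., 243.]), array([0.483, 0.329]), 0.69), (array([411., 129.]), array([ 0.753, -0.179]), 0.38), (array([263., 127.]), array([0.762, 0.175]), 0.23)]
```

View pics/g4.png

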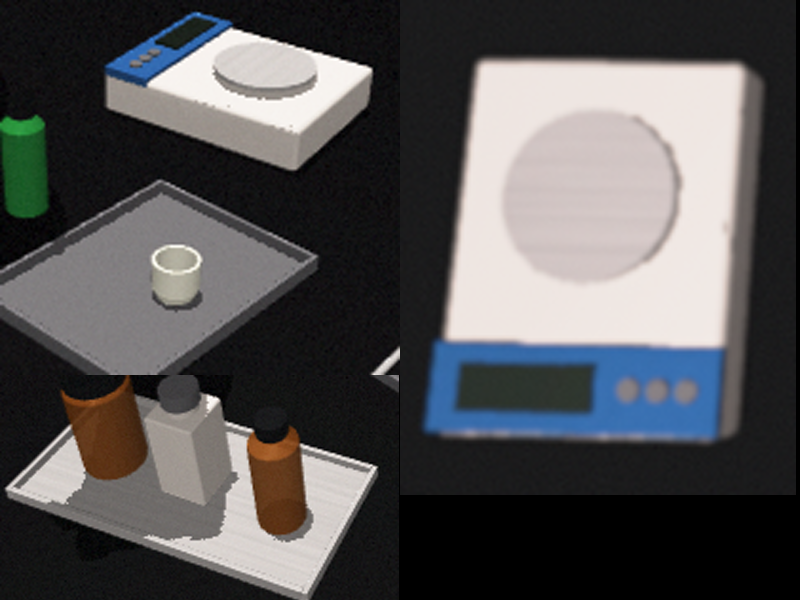

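Run:
```python
from h import *
print(atz("top",(182.3,239.4),.065),atz("scene",(356,126.4),.065),atz("scene",(320.8,203.6),.042))
```

```text
[0.48474966 0.3235282  0.065     ] [0.48905689 0.31732466 0.065     ] [ 0.57934225 -0.00775687  0.042     ]
```

move_arm([
  [-0.004,0.018,0,0,0,-0.005,1],
  [-0.0075,0.035,0,0,0,0,1],
  [-0.008,0.037,0,0,0,0,1],
  [-0.008,0.037,0,0,0,0,1],
  [-0.008,0.037,0,0,0,0,1],
  [-0.008,0.037,0,0,0,0,1],
  [-0.008,0.037,0,0,0,0,1],
  [-0.008,0.037,0,0,0,0,1],
  [-0.0075,0.036,0,0,0,0,1],
  [-0.0065,0.03,0,0,0,0,1],
  [-0.004,0.017,0,0,0,0,1],
  [0,0.002,0,0,0,0,1],
])

```text
time: 25.35
position: [0.5767, -0.0041, 0.1772]
orientation: [180.0, -0.0, 171.9]
wrist_force: [0.3, -0.7, -0.8]
finger_gap: 1.001
```

move_arm([
  [0,0,0,0,0,0,1],
])

```text
time: 25.45
position: [0.5762, -0.0061, 0.1772]
orientation: [-180.0, -0.0, 171.8]
wrist_force: [0.0, -0.3, -1.1]
finger_gap: 1.0
```

Run:
```python
from h import *
to(.5785,-.007,.01,171.5)
```

```text
pose [ 0.5762 -0.0061  0.1772] [-180.    -0.   171.8] gap 1.0 | wz 0.006 then shift [-0.0024 -0.0006  0.1672] before-rot [-0.0025 -0.0006  0.1672]
```

move_arm([
  [-0.0025,-0.0005,0.025,0,0,0,1],
  [0,0,0.03,0,0,0,1],
  [0,0,0.03,0,0,0,1],
  [0,0,0.03,0,0,0,1],
  [0,0,0.03,0,0,0,1],
  [0,0,0.015,0,0,0,1],
  [0,0,0.007,0,0,0,1],
  [0,0,0,0,0,0,1],
  [0,0,0,0,0,0,0.65],
  [0,0,0,0,0,0,0.5],
  [0,0,0,0,0,0,0.2],
  [0,0,0,0,0,0,0.2],
], force=25)

```text
time: 26.65
position: [0.5793, -0.0078, 0.0112]
orientation: [-180.0, 0.1, 171.8]
wrist_force: [-1.2, -1.1, 6.7]
finger_gap: 0.495
```

move_arm([
  [0,0,0,0,0,0,0.2],
  [0,0,0,0,0,0,0.2],
])

```text
time: 26.85
position: [0.5793, -0.0077, 0.0112]
orientation: [-180.0, 0.1, 171.8]
wrist_force: [-0.7, -1.4, 6.8]
finger_gap: 0.489
```

move_arm([
  [0,0,-0.003,0,0,0,0.2],
  [0,0,-0.01,0,0,0,0.2],
  [0,0,-0.025,0,0,0,0.2],
  [0,0,-0.03,0,0,0,0.2],
  [0,0,-0.03,0,0,0,0.2],
  [0,0,-0.03,0,0,0,0.2],
  [0,0,-0.017,0,0,0,0.2],
  [0,0,-0.005,0,0,0,0.2],
  [0,0,0,0,0,0,0.2],
])

```text
time: 27.75
position: [0.5791, -0.0077, 0.1609]
orientation: [-180.0, 0.1, 171.8]
wrist_force: [0.7, 0.2, -1.3]
finger_gap: 0.492
```

Run:
```python
from h import *
to(.486,.321,.16,171.5)
```

```text
pose [ 0.5791 -0.0077  0.1609] [-1.800e+02  1.000e-01  1.718e+02] gap 0.492 | wz 0.005 then shift [0.1406 0.3113 0.0009] before-rot [0.1392 0.3119 0.0007]
```

move_arm([
  [0.006,0.014,0,0,0,0,0.2],
  [0.012,0.027,0,0,0,0,0.2],
  [0.0145,0.032,0,0,0,0,0.2],
  [0.0145,0.032,0,0,0,0,0.2],
  [0.0145,0.032,0,0,0,0,0.2],
  [0.0145,0.032,0,0,0,0,0.2],
  [0.0145,0.032,0,0,0,0,0.2],
  [0.0145,0.032,0,0,0,0,0.2],
  [0.0145,0.032,0,0,0,0,0.2],
  [0.012,0.027,0,0,0,0,0.2],
  [0.006,0.015,0,0,0,0,0.2],
  [0.002,0.005,0,0,0,0,0.2],
])

```text
time: 28.95
position: [0.4845, 0.3224, 0.1595]
orientation: [-180.0, -0.1, 171.9]
wrist_force: [-0.7, 0.3, -0.2]
finger_gap: 0.489
```

move_arm([
  [0,0,0.02,0,0,0,0.2],
  [0,0,0.03,0,0,0,0.2],
  [0,0,0.02,0,0,0,0.2],
  [0,0,0.01,0,0,0,0.2],
  [0,0,0,0,0,0,0.2],
])

```text
time: 29.45
position: [0.4851, 0.3202, 0.0792]
orientation: [-179.9, -0.1, 171.7]
wrist_force: [-0.8, -0.1, -0.5]
finger_gap: 0.489
```

Run:
```python
from h import *
to(.486,.321,.0722,171.5)
S=viewer.snapshot("scene")
cv2.imwrite("pics/g5.png",cv2.resize(S[70:190,270:420],None,fx=4,fy=4,interpolation=2))
```

```text
pose [0.4851 0.3202 0.0792] [-1.799e+02 -1.000e-01  1.717e+02] gap 0.489 | wz 0.004 then shift [-0.0008  0.001   0.007 ] before-rot [-0.0008  0.001   0.007 ]
```

View pics/g5.png

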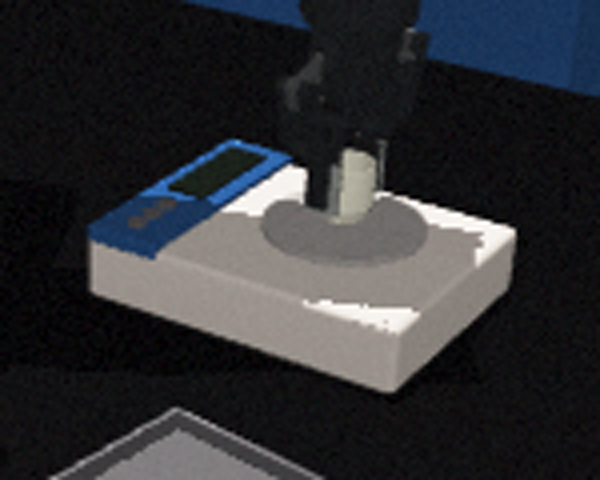

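move_arm([
  [0,0,0.003,0,0,0,0.2],
  [0,0,0.0025,0,0,0,0.2],
  [0,0,0.001,0,0,0,0.2],
  [0,0,0,0,0,0,0.2],
])

```text
time: 29.9
position: [0.4856, 0.3212, 0.0739]
orientation: [180.0, 0.0, 171.8]
wrist_force: [0.7, 0.2, -0.4]
finger_gap: 0.493
```

move_arm([
  [0,0,0.001,0,0,0,0.2],
  [0,0,0.001,0,0,0,0.2],
  [0,0,0,0,0,0,0.2],
])

```text
time: 30.2
position: [0.4856, 0.3212, 0.0722]
orientation: [180.0, 0.0, 171.8]
wrist_force: [-2.2, -0.9, 5.7]
finger_gap: 0.493
```

Contact felt. Release and rise, then look from aside.

move_arm([
  [0,0,0,0,0,0,0.55],
  [0,0,0,0,0,0,0.7],
  [0,0,0,0,0,0,1],
  [0,0,0,0,0,0,1],
  [0,0,0,0,0,0,1],
  [0,0,-0.02,0,0,0,1],
  [0,0,-0.04,0,0,0,1],
  [0,0,-0.04,0,0,0,1],
  [-0.001,-0.03,0,0,0,0,1],
  [-0.002,-0.04,0,0,0,0,1],
  [-0.002,-0.04,0,0,0,0,1],
  [-0.002,-0.04,0,0,0,0,1],
])

```text
time: 31.4
position: [0.4706, 0.1704, 0.1718]
orientation: [-180.0, 0.0, 171.8]
wrist_force: [0.1, -0.5, 0.5]
finger_gap: 0.998
```

move_arm([
  [-0.002,-0.04,0,0,0,0,1],
  [-0.002,-0.04,0,0,0,0,1],
  [-0.002,-0.04,0,0,0,0,1],
  [-0.002,-0.04,0,0,0,0,1],
  [-0.002,-0.04,0,0,0,0,1],
  [-0.002,-0.04,0,0,0,0,1],
  [-0.002,-0.04,0,0,0,0,1],
  [-0.002,-0.03,0,0,0,0,1],
  [-0.002,-0.01,0,0,0,0,1],
  [0,0,0,0,0,0,1],
])

```text
time: 32.4
position: [0.443, -0.1485, 0.1717]
orientation: [-180.0, 0.0, 171.6]
wrist_force: [-0.9, -0.1, -1.1]
finger_gap: 0.997
```

Run:
```python
from h import *
to(.448,-.352,.18,191.5)
S=viewer.snapshot("scene");T=viewer.snapshot("top")
a=cv2.resize(S[90:190,280:410],None,fx=3,fy=3,interpolation=2)
b=cv2.resize(T[190:320,130:250],None,fx=3.3,fy=3.3,interpolation=2)
i=np.zeros((430,790,3),np.uint8);i[:300,:390]=a;i[:429,392:788]=b;cv2.imwrite("pics/g6.png",i)
```

```text
pose [ 0.443  -0.1485  0.1717] [-180.     0.   171.6] gap 0.997 | wz -0.346 then shift [ 0.0356 -0.2004 -0.0083] before-rot [-0.0345 -0.2006 -0.0083]
```

View pics/g6.png

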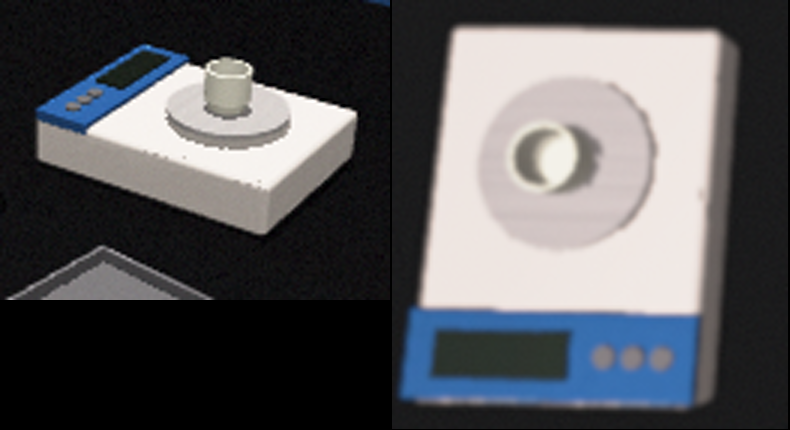

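Run:
```python
from h import *
print(atz("top",(175.8,237.6),.103),atz("top",(182.4,239.4),.065),atz("scene",(356,113.3),.103),atz("scene",(356,126.5),.065))
to(.5324,-.3346,.175,191.5)
```

```text
[0.48436095 0.32082185 0.103     ] [0.48474901 0.32331671 0.065     ] [0.48712224 0.31513919 0.103     ] [0.48934103 0.31678778 0.065     ]
pose [ 0.4429 -0.1468  0.1717] [180.   -0.  171.8] gap 1.003 | wz -0.344 then shift [-0.0503 -0.2019 -0.0033] before-rot [-0.1155 -0.173  -0.0034]
```

move_arm([
  [0,0,0,0,0,-0.115,1],
  [0,0,0,0,0,-0.115,1],
  [0,0,0,0,0,-0.116,1],
  [-0.006,-0.025,0,0,0,0,1],
  [-0.009,-0.035,0,0,0,0,1],
  [-0.01,-0.038,0,0,0,0,1],
  [-0.01,-0.038,0,0,0,0,1],
  [-0.009,-0.035,0,0,0,0,1],
  [-0.005,-0.02,0,0,0,0,1],
  [-0.001,-0.009,-0.003,0,0,0,1],
  [0,0,0,0,0,0,1],
], force=40)

```text
time: 33.6
position: [0.5326, -0.3329, 0.1749]
orientation: [180.0, -0.0, -168.4]
wrist_force: [-0.3, 1.2, -0.7]
finger_gap: 1.005
```

Run:
```python
from h import *
to(.5324,-.3346,.056,191.5)
```

```text
pose [ 0.5326 -0.3329  0.1749] [ 180.    -0.  -168.4] gap 1.005 | wz 0.002 then shift [ 0.0005 -0.0016  0.1189] before-rot [ 0.0005 -0.0016  0.1189]
```

Crucible is within about 3 mm of the pan centre in both views, upright. Now the square bottle goes back.

move_arm([
  [0,-0.0015,0.025,0,0,0,1],
  [0,0,0.03,0,0,0,1],
  [0,0,0.03,0,0,0,1],
  [0,0,0.023,0,0,0,1],
  [0,0,0.01,0,0,0,1],
  [0,0,0,0,0,0,1],
  [0,0,0,0,0,0,0.65],
  [0,0,0,0,0,0,0.5],
  [0,0,0,0,0,0,0.3],
  [0,0,0,0,0,0,0.3],
  [0,0,0,0,0,0,0.3],
], force=40)

```text
time: 34.7
position: [0.5328, -0.3351, 0.0579]
orientation: [-180.0, 0.1, -168.4]
wrist_force: [-0.3, 2.5, 8.0]
finger_gap: 0.535
```

move_arm([
  [0,0,-0.003,0,0,0,0.3],
  [0,0,-0.007,0,0,0,0.3],
  [0,0,-0.015,0,0,0,0.3],
  [0,0,-0.025,0,0,0,0.3],
  [0,0,-0.025,0,0,0,0.3],
  [0,0,-0.005,0,0,0,0.3],
  [0,0,0,0,0,0.105,0.3],
  [0,0,0,0,0,0.105,0.3],
  [0,0,0,0,0,0.105,0.3],
  [0,0,0,0,0,0.105,0.3],
  [0,0,0,0,0,0,0.3],
])

```text
time: 35.8
position: [0.5321, -0.3348, 0.1362]
orientation: [180.0, -0.0, 167.4]
wrist_force: [-0.5, -0.0, -2.3]
finger_gap: 0.536
```

Run:
```python
from h import *
to(.594,.047,.136,167.5)
```

```text
pose [ 0.5321 -0.3348  0.1362] [180.   -0.  167.4] gap 0.536 | wz -0.001 then shift [2.220e-02 3.862e-01 2.000e-04] before-rot [2.280e-02 3.861e-01 3.000e-04]
```

move_arm([
  [0.001,0.015,0,0,0,0,0.3],
  [0.002,0.033,0,0,0,0,0.3],
  [0.0022,0.038,0,0,0,0,0.3],
  [0.0022,0.039,0,0,0,0,0.3],
  [0.0022,0.039,0,0,0,0,0.3],
  [0.0022,0.039,0,0,0,0,0.3],
  [0.0022,0.039,0,0,0,0,0.3],
  [0.0022,0.039,0,0,0,0,0.3],
  [0.0022,0.039,0,0,0,0,0.3],
  [0.002,0.036,0,0,0,0,0.3],
  [0.001,0.022,0,0,0,0,0.3],
  [0.0005,0.008,0,0,0,0,0.3],
])

```text
time: 37.0
position: [0.594, 0.0494, 0.1366]
orientation: [180.0, -0.0, 167.8]
wrist_force: [0.2, -0.3, -2.6]
finger_gap: 0.533
```

move_arm([
  [0,0,0.01,0,0,0,0.3],
  [0,0,0.01,0,0,0,0.3],
])

```text
time: 37.2
position: [0.5941, 0.0461, 0.1159]
orientation: [-180.0, -0.0, 167.6]
wrist_force: [0.4, -0.1, -1.6]
finger_gap: 0.54
```

Run:
```python
from h import *
to(.594,.047,.0625,167.5)
```

```text
pose [0.5941 0.0461 0.1159] [-180.    -0.   167.6] gap 0.54 | wz 0.001 then shift [0.0003 0.0008 0.0534] before-rot [0.0003 0.0008 0.0534]
```

move_arm([
  [0,0.0008,0.02,0,0,0,0.3],
  [0,0,0.02,0,0,0,0.3],
  [0,0,0.01,0,0,0,0.3],
  [0,0,0.004,0,0,0,0.3],
  [0,0,0.0015,0,0,0,0.3],
  [0,0,0,0,0,0,0.3],
])

```text
time: 37.8
position: [0.5948, 0.0472, 0.0617]
orientation: [180.0, 0.0, 167.5]
wrist_force: [1.0, 0.5, -2.8]
finger_gap: 0.535
```

move_arm([
  [0,0,0.0015,0,0,0,0.3],
  [0,0,0,0,0,0,0.3],
])

```text
time: 38.0
position: [0.5948, 0.0474, 0.0601]
orientation: [180.0, 0.0, 167.5]
wrist_force: [1.0, 0.3, -3.0]
finger_gap: 0.536
```

move_arm([
  [0,0,0.0012,0,0,0,0.3],
  [0,0,0.0008,0,0,0,0.3],
  [0,0,0,0,0,0,0.3],
])

```text
time: 38.3
position: [0.5948, 0.0475, 0.058]
orientation: [180.0, 0.0, 167.5]
wrist_force: [-0.1, 0.8, 0.4]
finger_gap: 0.533
```

Contact. Release, rise, head for the round bottle.

move_arm([
  [0,0,0,0,0,0,0.65],
  [0,0,0,0,0,0,0.8],
  [0,0,0,0,0,0,1],
  [0,0,0,0,0,0,1],
  [0,0,-0.03,0,0,0,1],
  [0,0,-0.04,0,0,0,1],
  [0,0,-0.04,0,0,0,1],
  [0,0,-0.01,0,0,0,1],
  [0,0,0,0,0,-0.139,1],
  [0,0,0,0,0,-0.139,1],
  [0,0,0,0,0,-0.139,1],
  [0,0,0,0,0,0,1],
])

```text
time: 39.5
position: [0.5944, 0.0475, 0.1773]
orientation: [180.0, -0.0, -168.5]
wrist_force: [-0.2, -0.1, -0.8]
finger_gap: 0.998
```

Run:
```python
from h import *
to(.6142,-.3173,.18,191.5)
```

```text
pose [0.5944 0.0475 0.1773] [ 180.    -0.  -168.5] gap 0.998 | wz 0.001 then shift [ 0.0533 -0.3614 -0.0027] before-rot [ 0.0536 -0.3613 -0.0027]
```

move_arm([
  [0.0023,-0.016,0,0,0,0,1],
  [0.005,-0.034,0,0,0,0,1],
  [0.0055,-0.037,0,0,0,0,1],
  [0.0055,-0.037,0,0,0,0,1],
  [0.0055,-0.037,0,0,0,0,1],
  [0.0055,-0.037,0,0,0,0,1],
  [0.0055,-0.037,0,0,0,0,1],
  [0.0055,-0.037,0,0,0,0,1],
  [0.0055,-0.037,0,0,0,0,1],
  [0.005,-0.034,0,0,0,0,1],
  [0.0022,-0.018,0,0,0,0,1],
  [0,0,0,0,0,0,1],
])

```text
time: 40.7
position: [0.6133, -0.3202, 0.1768]
orientation: [180.0, -0.0, -169.0]
wrist_force: [0.1, -0.2, 0.1]
finger_gap: 1.0
```

Run:
```python
from h import *
to(.6142,-.3173,.056,191.5)
```

```text
pose [ 0.6133 -0.3202  0.1768] [ 180.   -0. -169.] gap 1.0 | wz -0.008 then shift [-0.0014  0.0027  0.1208] before-rot [-0.0015  0.0027  0.1208]
```

move_arm([
  [0,0.001,0.025,0,0,0,1],
  [0,0,0.03,0,0,0,1],
  [0,0,0.03,0,0,0,1],
  [0,0,0.025,0,0,0,1],
  [0,0,0.01,0,0,0,1],
  [0,0,0,0,0,0,1],
  [0,0,0,0,0,0,0.65],
  [0,0,0,0,0,0,0.5],
  [0,0,0,0,0,0,0.25],
  [0,0,0,0,0,0,0.25],
  [0,0,0,0,0,0,0.25],
])

```text
time: 41.8
position: [0.6145, -0.3166, 0.0591]
orientation: [-179.9, 0.1, -168.6]
wrist_force: [-1.2, -0.8, 5.4]
finger_gap: 0.488
```

move_arm([
  [0,0,-0.003,0,0,0,0.25],
  [0,0,-0.007,0,0,0,0.25],
  [0,0,-0.015,0,0,0,0.25],
  [0,0,-0.025,0,0,0,0.25],
  [0,0,-0.025,0,0,0,0.25],
  [0,0,-0.005,0,0,0,0.25],
  [0,0,0,0,0,0.087,0.25],
  [0,0,0,0,0,0.087,0.25],
  [0,0,0,0,0,0.087,0.25],
  [0,0,0,0,0,0.087,0.25],
  [0,0,0,0,0,0,0.25],
])

```text
time: 42.9
position: [0.6136, -0.3157, 0.1371]
orientation: [180.0, -0.1, 171.4]
wrist_force: [-0.7, -0.3, -1.0]
finger_gap: 0.488
```

Run:
```python
from h import *
to(.5735,-.0685,.136,171.5)
```

```text
pose [ 0.6136 -0.3157  0.1371] [ 1.800e+02 -1.000e-01  1.714e+02] gap 0.488 | wz -0.002 then shift [0.0762 0.2386 0.0011] before-rot [0.0767 0.2385 0.0013]
```

move_arm([
  [0.004,0.014,0,0,0,0,0.25],
  [0.009,0.028,0,0,0,0,0.25],
  [0.0105,0.033,0,0,0,0,0.25],
  [0.0105,0.033,0,0,0,0,0.25],
  [0.0105,0.033,0,0,0,0,0.25],
  [0.0105,0.033,0,0,0,0,0.25],
  [0.0105,0.033,0,0,0,0,0.25],
  [0.007,0.021,0,0,0,0,0.25],
  [0.003,0.0085,0,0,0,0,0.25],
  [0.0007,0.002,0,0,0,0,0.25],
  [0,0,0.01,0,0,0,0.25],
  [0,0,0.01,0,0,0,0.25],
])

```text
time: 44.1
position: [0.574, -0.0696, 0.1169]
orientation: [-180.0, 0.0, 171.5]
wrist_force: [-0.2, 0.1, -1.4]
finger_gap: 0.487
```

Run:
```python
from h import *
to(.5735,-.0685,.0625,171.5)
```

```text
pose [ 0.574  -0.0696  0.1169] [-180.     0.   171.5] gap 0.487 | wz -0.001 then shift [0.0007 0.001  0.0544] before-rot [0.0007 0.001  0.0544]
```

move_arm([
  [0.0005,0.0007,0.02,0,0,0,0.25],
  [0,0,0.02,0,0,0,0.25],
  [0,0,0.01,0,0,0,0.25],
  [0,0,0.005,0,0,0,0.25],
  [0,0,0.002,0,0,0,0.25],
  [0,0,0,0,0,0,0.25],
])

```text
time: 44.7
position: [0.5737, -0.0682, 0.061]
orientation: [-180.0, 0.0, 171.5]
wrist_force: [-0.2, 0.2, -2.3]
finger_gap: 0.485
```

move_arm([
  [0,0,0.001,0,0,0,0.25],
  [0,0,0,0,0,0,0.25],
])

```text
time: 44.9
position: [0.5737, -0.0681, 0.0602]
orientation: [-180.0, 0.0, 171.5]
wrist_force: [0.6, -0.4, -1.5]
finger_gap: 0.485
```

move_arm([
  [0,0,0.001,0,0,0,0.25],
  [0,0,0.0006,0,0,0,0.25],
  [0,0,0,0,0,0,0.25],
])

```text
time: 45.2
position: [0.5741, -0.0683, 0.0589]
orientation: [-180.0, 0.1, 171.5]
wrist_force: [-0.3, -0.6, 4.1]
finger_gap: 0.482
```

move_arm([
  [0,0,0,0,0,0,0.6],
  [0,0,0,0,0,0,0.8],
  [0,0,0,0,0,0,1],
  [0,0,0,0,0,0,1],
  [0,0,-0.03,0,0,0,1],
  [0,0,-0.04,0,0,0,1],
  [0,0,-0.04,0,0,0,1],
  [0,0,-0.01,0,0,0,1],
  [0,0,0,0,0,-0.116,1],
  [0,0,0,0,0,-0.116,1],
  [0,0,0,0,0,-0.117,1],
  [0,0,0,0,0,0,1],
])

```text
time: 46.4
position: [0.5733, -0.0679, 0.1777]
orientation: [180.0, -0.0, -168.4]
wrist_force: [-1.1, -0.4, -0.2]
finger_gap: 0.998
```

Run:
```python
from h import *
to(.4482,-.3521,.18,191.5)
```

```text
pose [ 0.5733 -0.0679  0.1777] [ 180.    -0.  -168.4] gap 0.998 | wz 0.001 then shift [ 0.1793 -0.2535 -0.0023] before-rot [ 0.1796 -0.2533 -0.0023]
```

move_arm([
  [0.01,-0.014,0,0,0,0,1],
  [0.018,-0.0255,0,0,0,0,1],
  [0.02,-0.028,0,0,0,0,1],
  [0.02,-0.028,0,0,0,0,1],
  [0.02,-0.028,0,0,0,0,1],
  [0.02,-0.028,0,0,0,0,1],
  [0.02,-0.028,0,0,0,0,1],
  [0.02,-0.028,0,0,0,0,1],
  [0.018,-0.026,0,0,0,0,1],
  [0.01,-0.014,0,0,0,0,1],
  [0.0033,-0.006,0,0,0,0,1],
  [0,0,0,0,0,0,1],
])

```text
time: 47.6
position: [0.4479, -0.3524, 0.178]
orientation: [180.0, -0.0, -168.6]
wrist_force: [0.0, -0.4, 0.3]
finger_gap: 1.0
```

Run:
```python
from h import *
to(.4482,-.3521,.056,191.5)
```

```text
pose [ 0.4479 -0.3524  0.178 ] [ 180.    -0.  -168.6] gap 1.0 | wz -0.002 then shift [-0.0004  0.0002  0.122 ] before-rot [-0.0004  0.0002  0.122 ]
```

move_arm([
  [0,0,0.025,0,0,0,1],
  [0,0,0.03,0,0,0,1],
  [0,0,0.03,0,0,0,1],
  [0,0,0.026,0,0,0,1],
  [0,0,0.01,0,0,0,1],
  [0,0,0,0,0,0,1],
  [0,0,0,0,0,0,0.75],
  [0,0,0,0,0,0,0.6],
  [0,0,0,0,0,0,0.4],
  [0,0,0,0,0,0,0.4],
  [0,0,0,0,0,0,0.4],
])

```text
time: 48.7
position: [0.4488, -0.3525, 0.0587]
orientation: [-179.9, 0.1, -168.5]
wrist_force: [-0.4, 3.3, 8.2]
finger_gap: 0.644
```

move_arm([
  [0,0,-0.003,0,0,0,0.4],
  [0,0,-0.007,0,0,0,0.4],
  [0,0,-0.015,0,0,0,0.4],
  [0,0,-0.025,0,0,0,0.4],
  [0,0,-0.025,0,0,0,0.4],
  [0,0,-0.025,0,0,0,0.4],
  [0,0,-0.02,0,0,0,0.4],
  [0,0,-0.005,0,0,0.087,0.4],
  [0,0,0,0,0,0.087,0.4],
  [0,0,0,0,0,0.087,0.4],
  [0,0,0,0,0,0.087,0.4],
  [0,0,0,0,0,0,0.4],
])

```text
time: 49.9
position: [0.4481, -0.3521, 0.1828]
orientation: [-180.0, 0.0, 171.4]
wrist_force: [-0.5, -0.2, -2.6]
finger_gap: 0.639
```

Run:
```python
from h import *
to(.5165,-.0005,.18,171.5)
```

```text
pose [ 0.4481 -0.3521  0.1828] [-180.     0.   171.4] gap 0.639 | wz -0.001 then shift [-0.0157  0.3578  0.0028] before-rot [-0.0153  0.3579  0.0027]
```

move_arm([
  [-0.0005,0.015,0,0,0,0,0.4],
  [-0.0015,0.033,0,0,0,0,0.4],
  [-0.0016,0.037,0,0,0,0,0.4],
  [-0.0016,0.037,0,0,0,0,0.4],
  [-0.0016,0.037,0,0,0,0,0.4],
  [-0.0016,0.037,0,0,0,0,0.4],
  [-0.0016,0.037,0,0,0,0,0.4],
  [-0.0016,0.037,0,0,0,0,0.4],
  [-0.0016,0.036,0,0,0,0,0.4],
  [-0.0014,0.03,0,0,0,0,0.4],
  [-0.0005,0.016,0,0,0,0,0.4],
  [0,0.005,0,0,0,0,0.4],
])

```text
time: 51.1
position: [0.5154, 0.0009, 0.1824]
orientation: [180.0, -0.0, 171.8]
wrist_force: [0.1, 0.2, -2.5]
finger_gap: 0.645
```

move_arm([
  [0,0,0.02,0,0,0,0.4],
  [0,0,0.03,0,0,0,0.4],
  [0,0,0.01,0,0,0,0.4],
])

```text
time: 51.4
position: [0.5142, -0.0012, 0.1203]
orientation: [-180.0, -0.2, 171.6]
wrist_force: [0.0, -0.6, -3.2]
finger_gap: 0.645
```

Run:
```python
from h import *
to(.5165,-.0005,.0625,171.5)
```

```text
pose [ 0.5142 -0.0012  0.1203] [-180.    -0.2  171.6] gap 0.645 | wz 0.002 then shift [-0.0022  0.001   0.0578] before-rot [-0.0024  0.001   0.0578]
```

move_arm([
  [-0.001,0.0005,0.02,0,0,0,0.4],
  [0,0,0.02,0,0,0,0.4],
  [0,0,0.01,0,0,0,0.4],
  [0,0,0.005,0,0,0,0.4],
  [0,0,0.002,0,0,0,0.4],
  [0,0,0,0,0,0,0.4],
])

```text
time: 52.0
position: [0.517, -0.001, 0.0657]
orientation: [-180.0, 0.0, 171.5]
wrist_force: [-0.0, -1.2, -2.6]
finger_gap: 0.643
```

move_arm([
  [0,0,0.001,0,0,0,0.4],
  [0,0,0,0,0,0,0.4],
])

```text
time: 52.2
position: [0.517, -0.0009, 0.0646]
orientation: [-180.0, 0.0, 171.5]
wrist_force: [0.3, 0.1, -3.2]
finger_gap: 0.645
```

move_arm([
  [0,0,0.003,0,0,0,0.4],
  [0,0,0.0015,0,0,0,0.4],
  [0,0,0.001,0,0,0,0.4],
  [0,0,0,0,0,0,0.4],
])

```text
time: 52.6
position: [0.5168, -0.0009, 0.0588]
orientation: [-180.0, 0.0, 171.5]
wrist_force: [-2.1, -0.1, 2.3]
finger_gap: 0.644
```

Contact. Release, rise, retreat over the tray side and look.

move_arm([
  [0,0,0,0,0,0,0.75],
  [0,0,0,0,0,0,0.9],
  [0,0,0,0,0,0,1],
  [0,0,0,0,0,0,1],
  [0,0,0,0,0,0,1],
  [0,0,-0.03,0,0,0,1],
  [0,0,-0.04,0,0,0,1],
  [0,0,-0.04,0,0,0,1],
  [0,0,-0.02,0,0,0,1],
  [0,-0.03,0,0,0,0,1],
  [0,-0.04,0,0,0,0,1],
  [0,-0.04,0,0,0,0,1],
])

```text
time: 53.8
position: [0.5003, -0.1106, 0.1889]
orientation: [-180.0, 0.0, 171.6]
wrist_force: [1.7, -0.1, -0.2]
finger_gap: 1.001
```

move_arm([
  [0,-0.04,0,0,0,0,1],
  [0,-0.04,0,0,0,0,1],
  [0,-0.04,0,0,0,0,1],
  [0,-0.04,0,0,0,0,1],
  [0,-0.03,0,0,0,0,1],
  [0,-0.02,0,0,0,0,1],
  [0,0,0,0,0,0,1],
  [0,0,0,0,0,0,1],
])

```text
time: 54.6
position: [0.4694, -0.3173, 0.1885]
orientation: [180.0, -0.0, 171.5]
wrist_force: [-1.3, 0.7, -0.7]
finger_gap: 0.999
```

Run:
```python
from h import *
S=viewer.snapshot("scene");T=viewer.snapshot("top")
S0=cv2.imread("pics/scene0.png");T0=cv2.imread("pics/top0.png")
for t in("round_bottle","square_bottle","wide_jar","crucible"):
  for c in("scene","top"):print(c,t,[(np.round(a["uv"]),round(a["p"],2)) for a in finder.pinpoint(c,t)][:5])
f=lambda i,x:cv2.resize(i,None,fx=x,fy=x,interpolation=2)
a=np.hstack([f(S0[140:240,240:370],3),f(S[140:240,240:370],3)]);b=np.hstack([f(T0[160:260,275:405],3),f(T[160:260,275:405],3)])
cv2.imwrite("pics/g7.png",np.vstack([a,b]))
cv2.imwrite("pics/g8.png",S)
```

```text
scene round_bottle [(array([192., 224.]), 0.75), (array([223., 193.]), 0.7), (array([303., 231.]), 0.69), (array([259., 181.]), 0.65)]
top round_bottle [(array([369., 203.]), 0.75), (array([363., 304.]), 0.74), (array([412., 129.]), 0.62), (array([321., 288.]), 0.58)]
scene square_bottle [(array([339., 206.]), 0.76), (array([308., 215.]), 0.38), (array([355., 305.]), 0.24)]
top square_bottle [(array([314., 193.]), 0.7)]
scene wide_jar []
top wide_jar [(array([338., 228.]), 0.63)]
scene crucible [(array([354., 126.]), 0.56)]
top crucible [(array([181., 236.]), 0.63)]
```

View pics/g7.png

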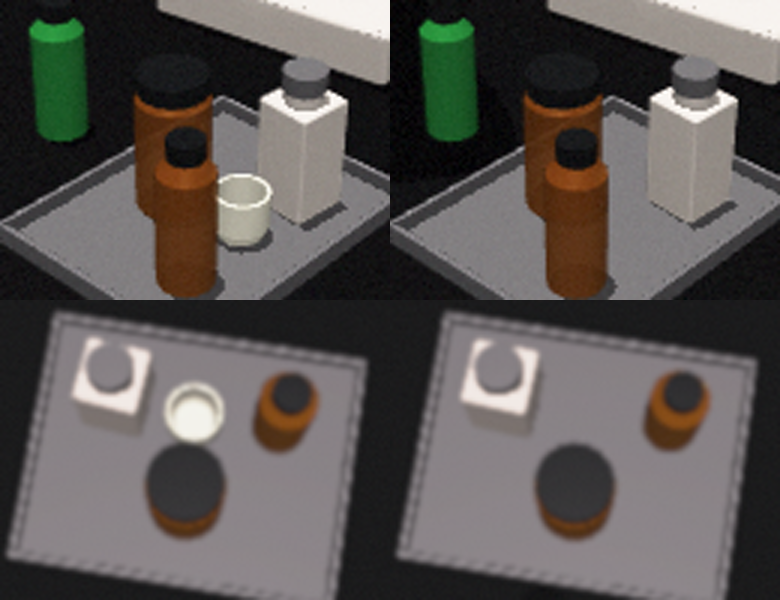

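View pics/g8.png

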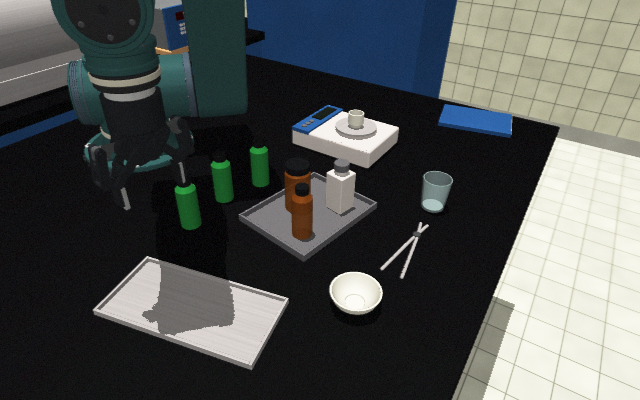

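Comparing before and after, each of the three sits within about 1 px (2–3 mm) of its starting place. The crucible at (355,120) stands on the pan, and the bystanders have not moved.

```bash
python3 -c "
from h import *
s=r.state();print(s['time'],s['wrist_force'],abs(s['qd']).max());print(r.finish_job())"
```

```text
55.1 [0.51892838 0.27165927 0.25283187] 0.12518313428712902
the job is handed in; nothing more can be done
None
```

The job is done and handed in at 55 s of the 141 s limit; no verdict was reported. I stood the round bottle, square bottle and jar in the side tray and set the crucible on the balance's pan. Then I put the square bottle, round bottle and jar back, setting each down on felt contact.

- **Caddy:** before and after crops from both cameras show all three upright and within about 1 px (2–3 mm) of where they started. I placed the round and square bottles about 1–2 mm off their measured starting points, because the image and grip readings differed by 3–4 mm. The tolerance is 15 mm.
- **Crucible:** it stands upright about 3 mm from the pan centre. The two cameras put the pan centre itself about 8 mm apart, but each agrees on the crucible's offset from it.
- **Bystanders:** the tongs, beaker, dish and green bottles look unmoved in the final picture, and the gripper was open and clear of everything.
- **Things that disagreed:** in the last check the finder missed the jar in the scene view, though it found it in the top view. One set-down, the jar in the tray, read a brief 27 N at the wrist, within the limits.

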